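Lay the next test cassette shingle-fashion on the sloping stand

ROBOT

A 6-joint arm with a two-finger parallel gripper is mounted at the origin on the work surface; the furniture and walls round the work are solid. World frame = base frame: x ahead of the robot, y to its left, z up, the work surface at z = 0. Lengths are in mm, angles in rad, forces in N, time in s.
With the tool pointing down it reaches from about 350 to 925 mm from the base axis. Payload 6.4 kg.
Tool frame: the origin (TCP) lies at the very end of the fingers, on their centre line; the grasp point (between the pads) lies 19 mm behind it; z points along the fingers, y is the direction in which the jaws open and shut (so a half turn about z gives the same grasp; the last joint's range is limited). The gripper opens to 94 mm and grips with 3 to 60 N. Pads are 16 mm wide; open, the fingers measure 119 mm over their backs; the gripper's body (75 mm by 177 mm) begins 78 mm behind the grasp point.
Start: joints at [1.08, 0.245, 1.558, -0, 1.339, -0.174], TCP at [202.49, 617.666, 205.455] pointing down, gripper open.
Joint ranges: [-3.13, 3.13], [-1.02, 2.26], [0.13, 2.54], [-0.95, 4.09], [0.21, 2.88], [-2.74, 2.74]. Speed limits (rad/s): [2.57, 2.57, 3.14, 3.14, 3.14, 3.14].

INTERFACE

Orientations are given as [roll, pitch, yaw] about the fixed x, y, z axes, in that order (R = Rz(yaw) Ry(pitch) Rx(roll)).
In Python, from rig import arm gives the robot as it stands.
- The arm moves only by the tool carry_out, never from a script. Its argument "rows" is a list of rows, each a list of 6 numbers: the shift along the tool's x, y, z normalised to -1 to 1, where 1 is 200 mm, then the turn, a rotation vector about the tool's x, y, z normalised to -1 to 1, where 1 is 30 degrees. In form: [[tx, ty, tz, ax, ay, az], ...]. A call has 1 to 5 rows; each row shifts and turns the commanded pose from where the row before left it, along the tool's axes as they then stand; what a row does not reach is not made up. A row lasts 1/10 s, in which the tool goes at most 50 mm and 8.59 degrees, less where a joint would pass 70% of its speed; a pose out of reach is approached as far as the arm can. A call with a number of a shift or a turn outside -1 to 1 is refused whole. A call with a gripper value outside its range is refused whole. "hand" is the opening, from 0 (shut) to 1 (fully open), set as the call begins (left out, the last holds). The fingers move at their own pace and stop on an object; "grip_force" is the grip in N (left out, the last holds). Time passes only in rows, so rows that do not move let the fingers close. It gives the time, the measured TCP pose, the force and the opening at its end, in the units of the state.
- arm.state(): the state, without advancing time (a new reading comes with each control period).
- arm.camera(name): name is "side" or "top" or "wrist"; returns the picture (400x640x3 uint8, red, green, blue); there is no depth.
- arm.camera_params(name): a dict with "camera_matrix" (3x3 intrinsics, pixels), "R" (3x3) and "t" (3): a world point X has camera coordinates R X + t. Camera axes: x right, y down, z forward; pixel columns grow to the right and rows downward; lengths in mm; the calibration is good to about 2 mm. A picture is of the moment at which its call begins: read the wrist's pose just before it. camera_params takes no time and is no camera call; for the wrist camera it gives the pose at the moment of the call.
- arm.sign_off(): hands the job in, once; it reports no verdict.
Trained networks look in the newest picture that a camera, given by its name, has taken for a name from the list of things; names that differ only in an ending like _2 or _b are one class to them, and where a whole thing is asked for, a point or a joint stands for the part that bears it (a point fixed in the world has none). Each returns a list of dicts, best first, with "p" (0 to 1); they miss things now and then, are a little off and sometimes report something else, mostly with a low value. They report only what shows in the picture. A call takes as long as a camera call. They do not tell look-alikes from the thing itself.
- arm.search_frame(camera, thing): "xyz" ([x, y, z] in mm, in the coordinates of the camera as it stood for that picture, good to about 4 mm: the middle of the surface that is visible of it).
- arm.cut_out(camera, thing): "mask" (400x640 bool, what is visible of it).
The state is a dict: "clock": time; "joint_positions": joint angles; "dq": joint speeds; "joint_torque": joint torques, N m; "ee_pos": TCP position; "tcp_rot": TCP orientation; "force": force on the tool from outside, world axes, zero at the start; "moment": the same for the moment, N m; "finger_gap": finger opening in mm.
Only numpy, scipy, OpenCV 4.12 (cv2) and the standard library are available. Lean on these libraries where they do the work, as an engineer would, in place of code of your own. Each camera call takes 0.05 s, during which the arm holds its last target.

TASK

Lay the third test cassette on the sloping stand, overlapping the two already there like a roof slate: draw it out of the flat sleeve by its projecting end, put it down flat on the table clear of the sleeve and let go, then take it again by its other end and lay it in the channel, face up, with the end that stuck out of the sleeve pointing downhill and level with the uppermost pair of ridges on the rails. Leave it lying flat and straight, do not shift the two laid cassettes, and do not disturb the cup, timer and marker.

Things in the scene. Friction and masses are not known exactly. Their poses are not given: they have to be found in the camera images.
- stand: Small fixed reading stand: grey base plate 200 x 64 x 5 mm carrying a white stepped slope (deck) that rises away from the robot at 12 degrees to about 65 mm above the table. Origin on the table under the slope 130 mm up from its foot (base plate: x = -132 to 68 mm); x level, pointing uphill, z up. Stand and sleeve may change sides of the table.
- deck: The slope. Origin: middle of its foot, on the deck surface, at a 7 mm high foot ledge. x points up the slope (12 degrees above level), z square out of it. The deck is stepped so that each cassette lies parallel to it: undersides at z = 0, 5, 10 mm. Side rails run from the foot to x = 126 mm: inner faces at y = +-21 mm, 6 mm thick, tops at z = 22 mm; no fingers fit between cassette and rail.
- line (a point): Mid-channel at the uppermost pair of ridges, x = 80, z = 10 mm in the deck's frame: where the middle of the lower end (underside) of the third cassette belongs. Thin dark ridges across the rail tops at x = 0, 40 and 80 mm are the exposure lines, with which the lower ends of the first, second and third cassette belong level. Axes as the deck's.
- tongue (a point): Point on top of the tongue that ends the slope, above the rails: x = 160, z = 10 mm in the deck's frame, axes as the deck's. The tongue runs from x = 142 to 186 mm and is only 24 mm wide, so the third cassette, whose upper end lies on it, can be held there by its long edges with fingers on both sides. It is open below on both sides for at least 30 mm.
- sleeve: Flat grey fixed dispenser sleeve on the table, 72 mm deep, 50 mm wide, 17 mm high, open only at its mouth, which faces the robot. Its floor is 4 mm thick, the opening 40 mm wide and 10 mm high. Origin on the table under the middle of the mouth; x points from the mouth into the sleeve (draw the cassette out along -x), z up.
- cassette: The cassette to be laid: a thin white test cassette 100 x 32 x 5 mm, about 20 g, lying face up in the sleeve, its panel end sticking out 42 to 50 mm. Take it by its long edges with the fingertips down level with its underside: squeezed hard by its upper edges only, it tips up on edge. Origin in the middle of its underside; its y axis runs lengthwise from the plain end to the panel end, z out of its printed face.
- panel_end (a point): Middle of the lower edge of the panel end of the cassette to be laid (50 mm along its +y, at underside height): the end that sticks out of the sleeve at the start, bearing the large printed panel.
- plain_end (a point): The same at its other end (-y), which is inside the sleeve at the start.
- laid_1: First cassette, loose, same make, already lying on the slope: panel end against the foot ledge at the first ridges. Origin in the middle of its underside, y towards its panel end (down the slope).
- laid_2: Second cassette, loose, overlapping the first, its panel end at the second ridges, its upper end at x = 140 mm in the deck's frame. Axes as for the first.
- open_cup: Bystander: clear specimen cup without lid, 63 mm across, 57 mm high, upright between stand and sleeve. Origin under its middle.
- timer: Bystander: flat square timer 66 x 66 x 18 mm behind the cup. Origin under its middle.
- marker: Bystander: marker pen 152 mm long, 18 mm high, lying in front of the cup, pointing away from the robot. Origin under its middle.
Mind the look-alikes: they are no part of the job. Several things look just like the sleeve: the one meant starts farthest to the robot's left.

How it is judged:
By the outcome, as a careful person would: the job done as asked, in the order asked, and still so for the second after the job is handed in, with the robot touching nothing.
It also fails if it takes over 53 s, if anything falls off the work surface, if the arm or the gripper's body presses on something with over 40 N, if the wrist force passes 120 N, or if a joint passes its speed limit or range.

## Working session

There is one attempt and no reset: what is moved stays moved. The work goes in short steps, Python scripts to look and compute and a tool call to move; the robot and the scene stay as the last step left them, time stands still between calls to the robot, and variables do not carry over. Pictures are saved under pics/ and viewed, and the job is handed in when it is done.

Besides the shell and the picture viewer there is one more tool, called after "Emit:" as name([rows], argument=value, ...), one row to a line, values as JSON. carry_out: Moves the arm, as the interface text tells. Its arguments: {"type":"object","properties":{"rows":{"type":"array","items":{"type":"array","items":{"type":"number","minimum":-1,"maximum":1}}},"hand":{"type":"number"},"grip_force":{"type":"number"}},"required":["rows"]}

```bash
mkdir -p pics; ls; python3 - <<'E'
from rig import arm
import cv2,numpy as np
s=arm.state(); print({k:np.round(v,3) for k,v in s.items()})
for c in ['top','side','wrist']:
    im=arm.camera(c); cv2.imwrite(f'pics/{c}0.png',im[:,:,::-1])
    p=arm.camera_params(c); print(c,np.round(p['camera_matrix'],1).tolist(),np.round(p['R'],3).tolist(),np.round(p['t'],1))
E
```

```text
pics
{'clock': np.float64(0.0), 'joint_positions': array([ 1.08 ,  0.246,  1.559, -0.   ,  1.339, -0.174]), 'dq': array([-0.   , -0.001, -0.   , -0.001, -0.   , -0.001]), 'joint_torque': array([ 1.0000e-03, -4.1583e+01, -3.1461e+01,  6.9000e-02,  3.3000e-02,
       -0.0000e+00]), 'ee_pos': array([202.215, 617.117, 204.388]), 'tcp_rot': array([-3.14 , -0.   ,  2.825]), 'force': array([-0.057, -0.756, -0.51 ]), 'moment': array([ 0.002,  0.011, -0.019]), 'finger_gap': np.float64(93.835)}
top [[423.6, 0.0, 327.0], [0.0, 423.6, 200.6], [0.0, 0.0, 1.0]] [[0.027, -1.0, -0.005], [-0.982, -0.025, -0.185], [0.185, 0.009, -0.983]] [-127.2  448.9 1209.1]
side [[409.4, 0.0, 321.3], [0.0, 409.4, 204.3], [0.0, 0.0, 1.0]] [[0.858, -0.513, -0.026], [-0.246, -0.365, -0.898], [0.451, 0.777, -0.44]] [-456.2  148.5 1397.9]
wrist [[351.8, 0.0, 325.7], [0.0, 351.8, 201.3], [0.0, 0.0, 1.0]] [[0.311, 0.95, -0.001], [0.926, -0.303, 0.225], [0.214, -0.071, -0.974]] [-648.5  -22.7  389.3]
```

View pics/top0.png

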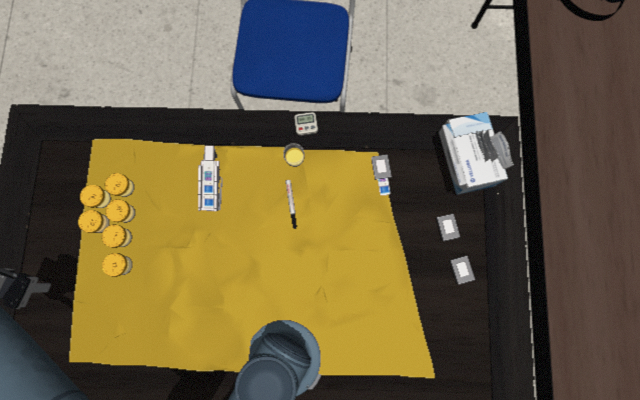

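View pics/side0.png

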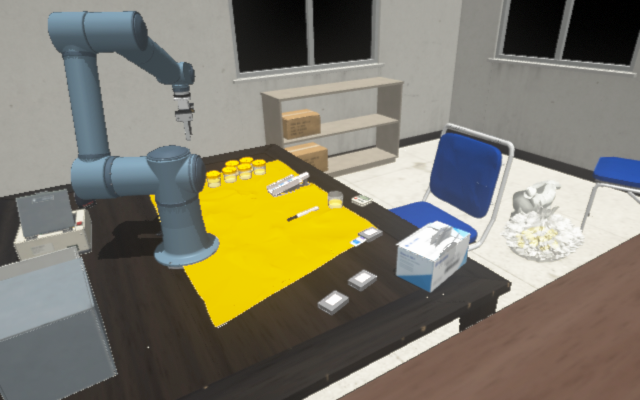

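View pics/wrist0.png

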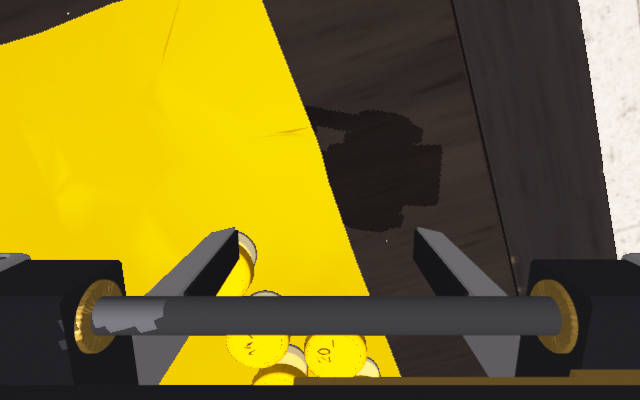

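The sleeve-like things in the top picture are at (381,167), (448,227) and (462,269). Left is towards smaller columns, so (381,167) is the leftmost, and it is also the only one with a cassette sticking out. I'll confirm this in an enlarged crop.

```bash
cat > h.py <<'E'
from rig import arm
import cv2,numpy as np
from scipy.spatial.transform import Rotation as Rn
def P(c):
    p=arm.camera_params(c); return np.array(p['camera_matrix']),np.array(p['R']),np.array(p['t'])
def proj(c,X,pp=None):
    K,R,t=pp or P(c); q=(R@np.atleast_2d(X).T).T+t; u=q@K.T; return u[:,:2]/u[:,2:]
def ray(c,uv,z,pp=None):
    K,R,t=pp or P(c); uv=np.atleast_2d(uv); d=np.c_[uv,np.ones(len(uv))]@np.linalg.inv(K).T@R; o=-R.T@t
    return o+d*((z-o[2])/d[:,2])[:,None]
def toworld(c,x,pp=None):
    K,R,t=pp or P(c); return R.T@(np.array(x)-t)
E
python3 - <<'E'
from h import *
im=cv2.imread('pics/top0.png')
cv2.imwrite('pics/crop0.png',np.hstack([cv2.resize(im[130:230,170:270],(400,400),interpolation=2),cv2.resize(im[140:240,350:450],(400,400),interpolation=2)]))
im=arm.camera('top')
pp=P('top')
for n in ['sleeve','cassette','stand','open_cup','timer','marker']:
    for d in arm.search_frame('top',n)[:5]:
        w=toworld('top',d['xyz'],pp); print(n,round(d['p'],2),w.round(0),proj('top',w,pp).round(0))
for n,uv in [('sleeve front',(382,179)),('foot',(208,211)),('top',(209,146))]: print(n,ray('top',uv,17,pp).round(0))
E
```

```text
sleeve 0.78 [ 263. -511.   20.] [[461. 269.]]
sleeve 0.73 [ 386. -477.   17.] [[448. 227.]]
sleeve 0.64 [ 566. -275.   15.] [[380. 167.]]
cassette 0.55 [ 507. -289.   11.] [[384. 186.]]
stand 0.68 [510. 230.  34.] [[212. 179.]]
stand 0.18 [506. 244.  43.] [[207. 180.]]
open_cup 0.76 [597. -11.  19.] [[294. 155.]]
open_cup 0.28 [505. 241.  46.] [[208. 180.]]
timer 0.76 [700. -46.  18.] [[307. 123.]]
timer 0.4 [503. 242.  44.] [[207. 180.]]
marker 0.64 [444. -10.  13.] [[292. 204.]]
sleeve front [[ 528. -280.   17.]]
foot [[416. 241.  17.]]
top [[619. 254.  17.]]
```

View pics/crop0.png

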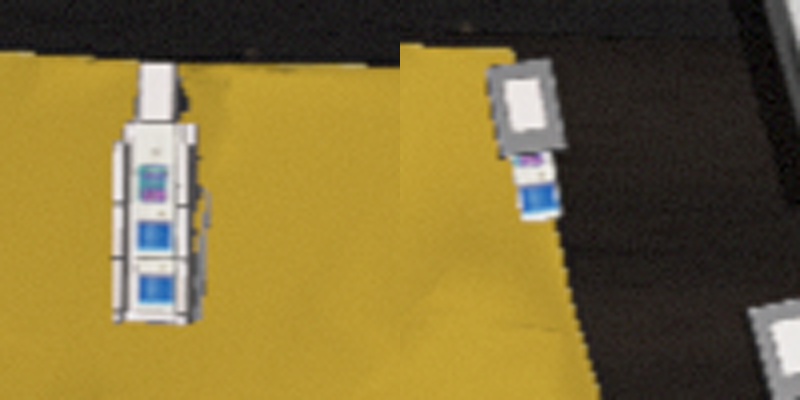

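The crop shows the leftmost sleeve (right panel, about (525,105)) with its cassette's panel end sticking out towards the robot. That matches the description. The stand is in the left panel. I'll move the wrist camera above the cassette.

```bash
cat >> h.py <<'E'
def Rt(yaw,pitch=0.0):
    # tool down with yaw of tool x; pitch = lean about tool y (deg handled by caller)
    return Rn.from_euler('xyz',[np.pi,0,yaw])*Rn.from_euler('y',pitch)
def plan(p1,R1,n=None,p0=None,R0=None,dec=3):
    s=arm.state()
    p0=np.array(s['ee_pos'] if p0 is None else p0); R0=Rn.from_euler('xyz',s['tcp_rot']) if R0 is None else R0
    p1=np.array(p1,float); rv=(R0.inv()*R1).as_rotvec(); d=p1-p0
    m=max(np.linalg.norm(d)/49,np.degrees(np.linalg.norm(rv))/8.4); n=n or max(1,int(np.ceil(m)))
    R=R0;p=p0.copy();out=[]
    for i in range(n):
        tp=p0+d*(i+1)/n; tR=R0*Rn.from_rotvec(rv*(i+1)/n)
        # shift in tool frame at row start
        sh=np.round(R.inv().apply(tp-p)/200,dec); ro=np.round(np.degrees((R.inv()*tR).as_rotvec())/30,dec)
        out.append((np.r_[sh,ro]+0.).tolist())
        p=p+R.apply(sh*200); R=R*Rn.from_rotvec(np.radians(ro*30))
    print('n',n,'end err',(p-p1).round(2),np.degrees((R.inv()*R1).as_rotvec()).round(2))
    for k in range(0,n,5): print(out[k:k+5])
E
python3 - <<'E'
from h import *
plan([520,-285,200],Rt(np.pi+0.2))
E
```

```text
n 20 end err [-0.01  0.    0.08] [-0. -0. -0.]
[[-0.146, -0.19, 0.001, 0.0, 0.0, -0.049], [-0.141, -0.193, 0.002, 0.0, 0.0, -0.05], [-0.135, -0.197, 0.001, 0.0, 0.0, -0.049], [-0.131, -0.2, 0.001, 0.0, 0.0, -0.049], [-0.125, -0.204, 0.002, 0.0, 0.0, -0.05]]
[[-0.12, -0.207, 0.001, 0.0, 0.0, -0.049], [-0.115, -0.21, 0.002, 0.0, 0.0, -0.049], [-0.109, -0.213, 0.001, 0.0, 0.0, -0.05], [-0.104, -0.215, 0.001, 0.0, 0.0, -0.049], [-0.098, -0.219, 0.002, 0.0, 0.0, -0.05]]
[[-0.092, -0.22, 0.001, 0.0, 0.0, -0.049], [-0.087, -0.223, 0.001, 0.0, 0.0, -0.049], [-0.081, -0.225, 0.002, 0.0, 0.0, -0.05], [-0.075, -0.227, 0.001, 0.0, 0.0, -0.049], [-0.069, -0.229, 0.002, 0.0, 0.0, -0.049]]
[[-0.063, -0.231, 0.001, 0.0, 0.0, -0.05], [-0.058, -0.232, 0.001, 0.0, 0.0, -0.049], [-0.051, -0.234, 0.002, 0.0, 0.0, -0.049], [-0.045, -0.235, 0.001, 0.0, 0.0, -0.05], [-0.039, -0.236, 0.001, 0.0, 0.0, -0.049]]
```

Emit:
carry_out([
  [-0.146,-0.19,0,0,0,-0.05],
  [-0.14,-0.193,0,0,0,-0.05],
  [-0.135,-0.197,0,0,0,-0.05],
  [-0.13,-0.2,0,0,0,-0.05],
  [-0.125,-0.204,0,0,0,-0.05],
], hand=0.7)

```text
clock: 1.0
ee_pos: [281.9, 390.6, 205.5]
tcp_rot: [3.141, 0.0, 2.958]
force: [0.3, 0.3, 0.5]
finger_gap: 66.0
```

Emit:
carry_out([
  [-0.12,-0.207,0,0,0,-0.05],
  [-0.115,-0.21,0,0,0,-0.05],
  [-0.11,-0.213,0,0,0,-0.05],
  [-0.104,-0.215,0,0,0,-0.05],
  [-0.098,-0.219,0,0,0,-0.05],
])

```text
clock: 1.5
ee_pos: [362.1, 164.9, 205.9]
tcp_rot: [3.141, 0.002, 3.088]
force: [1.4, 0.7, -0.5]
finger_gap: 65.6
```

Emit:
carry_out([
  [-0.092,-0.22,0,0,0,-0.05],
  [-0.087,-0.223,0,0,0,-0.05],
  [-0.08,-0.225,0,0,0,-0.05],
  [-0.075,-0.227,0,0,0,-0.05],
  [-0.07,-0.229,0,0,0,-0.05],
])

```text
clock: 2.0
ee_pos: [442.4, -60.7, 205.9]
tcp_rot: [-3.141, 0.001, -3.065]
force: [0.6, 0.9, 0.4]
finger_gap: 65.8
```

Emit:
carry_out([
  [-0.063,-0.231,0,0,0,-0.05],
  [-0.058,-0.232,0,0,0,-0.05],
  [-0.05,-0.234,0,0,0,-0.05],
  [-0.045,-0.235,0,0,0,-0.05],
  [-0.04,-0.236,0,0,0,-0.05],
])

```text
clock: 2.5
ee_pos: [523.1, -285.9, 205.5]
tcp_rot: [-3.141, 0.0, -2.934]
force: [-0.7, -0.2, -0.4]
finger_gap: 65.8
```

Emit:
carry_out([
  [0,0,0,0,0,0],
  [0,0,0,0,0,0],
])

```text
clock: 2.7
ee_pos: [522.6, -284.4, 204.9]
tcp_rot: [3.141, -0.001, -2.936]
force: [0.1, 1.0, -0.1]
finger_gap: 65.5
```

```bash
python3 - <<'E'
from h import *
s=arm.state(); print(s['ee_pos'].round(1) if hasattr(s['ee_pos'],'round') else s['ee_pos'],s['tcp_rot'],s['joint_positions'],s['finger_gap'])
pp=P('wrist'); im=arm.camera('wrist'); cv2.imwrite('pics/w1.png',im[:,:,::-1])
np.savez('w1.npz',K=pp[0],R=pp[1],t=pp[2])
for n in ['sleeve','cassette','panel_end']:
    for d in arm.search_frame('wrist',n)[:3]:
        w=toworld('wrist',d['xyz'],pp); print(n,round(d['p'],2),w.round(1),proj('wrist',w,pp).round(0))
E
```

```text
[ 522.6 -284.4  204.9] [ 3.14052233e+00 -5.63415663e-04 -2.93623679e+00] [-6.88878795e-01  1.19191171e-01  1.70249413e+00  2.38225104e-04
  1.32109469e+00 -2.46508969e+00] 65.53792781375708
sleeve 0.93 [ 563.6 -276.6   17.8] [[325. 222.]]
sleeve 0.86 [ 402.5 -468.5   16. ] [[164.  25.]]
cassette 0.89 [ 506.5 -290.8    8. ] [[323. 167.]]
panel_end 0.79 [ 507.5 -283.7    4.3] [[329. 169.]]
```

View pics/w1.png

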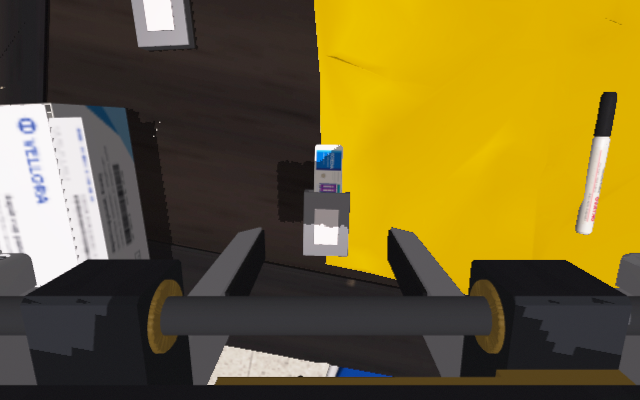

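Wrist view: the sleeve covers (303-349,191-256) and the cassette's panel end covers (314-343,145-192), with the blue panel at its tip. Next I'll enlarge it to get edge positions.

```bash
python3 - <<'E'
from h import *
im=cv2.imread('pics/w1.png')
cv2.imwrite('pics/w1c.png',cv2.resize(im[135:265,290:365],(450,780)[0:2],interpolation=cv2.INTER_NEAREST)[:600])
f=np.load('w1.npz');pp=(f['K'],f['R'],f['t'])
m=arm.cut_out('wrist','cassette')[0]['mask']
r=cv2.minAreaRect(np.argwhere(m)[:,::-1].astype(np.float32)); print(r)
g=cv2.fitLine(np.argwhere(m)[:,::-1].astype(np.float32),2,0,.01,.01); print(g.T)
for row in range(144,196,4):
    c=np.where(m[row])[0]
    if len(c): print(row,c.min(),c.max(),ray('wrist',[[c.min()-.5,row],[c.max()+.5,row]],9,pp)[:,:2].round(1).tolist())
E
```

```text
Traceback (most recent call last):
IndexError: list index out of range
```

View pics/w1c.png

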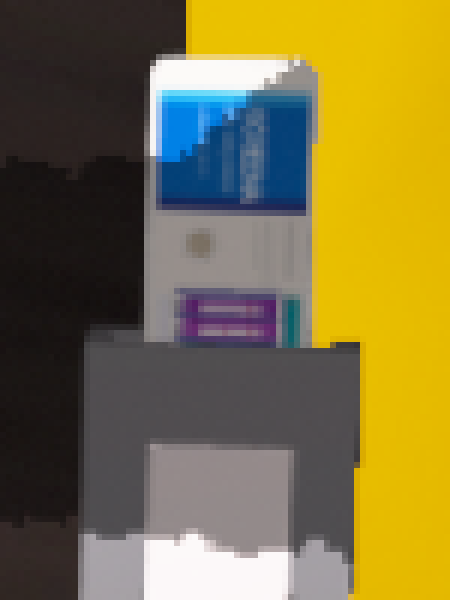

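```bash
python3 - <<'E'
from h import *
f=np.load('w1.npz');pp=(f['K'],f['R'],f['t'])
a=ray('wrist',[[315,145],[314.2,191],[342.5,145],[341.6,191]],9,pp)
print(a.round(1)); print(np.linalg.norm(a[0]-a[2]),np.linalg.norm(a[1]-a[3]), np.arctan2(*(a[1]-a[0])[1::-1]),np.arctan2(*(a[3]-a[2])[1::-1]))
b=ray('wrist',[[303.6,192],[349.8,192],[303.3,256],[349,256]],17,pp)
print(b.round(1),np.linalg.norm(b[0]-b[1]),np.linalg.norm(b[0]-b[2]),[np.arctan2(*(v)[1::-1]) for v in (b[2]-b[0],b[3]-b[1])])
s=arm.state();print(s['tcp_rot'])
E
```

```text
[[ 485.1 -303.6    9. ]
 [ 533.8 -294.7    9. ]
 [ 479.2 -275.2    9. ]
 [ 527.7 -265.6    9. ]]
28.99558789407092 29.755937480034188 0.18156077421035263 0.19693718979889374
[[ 535.5 -305.6   17. ]
 [ 525.5 -257.5   17. ]
 [ 606.7 -292.1   17. ]
 [ 596.3 -242.5   17. ]] 49.13290126125859 72.45453554226565 [np.float64(0.1872482456961892), np.float64(0.2091185783882797)]
[-3.14122969e+00  3.75443589e-04 -2.93342309e+00]
```

The cassette axis has yaw about 0.195. The panel end is at (482,-289) and the mouth at (530.5,-281.5), so it projects about 49 mm; the sleeve measures 49 x 72 mm. Both fit the sizes given. I'll grip 18 mm behind the panel end.

```bash
python3 - <<'E'
from h import *
plan([500,-286,60],Rt(np.pi+0.195))
plan([500,-286,3.5],Rt(np.pi+0.195),4,p0=[500,-286,60],R0=Rt(np.pi+0.195))
E
```

```text
n 4 end err [-0.03 -0.09  0.08] [ 0.01 -0.01  0.  ]
[[0.029, 0.002, 0.182, 0.0, 0.0, 0.006], [0.028, 0.001, 0.183, 0.0, 0.0, 0.007], [0.029, 0.002, 0.182, -0.001, 0.001, 0.006], [0.029, 0.001, 0.182, 0.0, 0.0, 0.006]]
n 4 end err [0.  0.  0.1] [0. 0. 0.]
[[0.0, 0.0, 0.071, 0.0, 0.0, 0.0], [0.0, 0.0, 0.07, 0.0, 0.0, 0.0], [0.0, 0.0, 0.071, 0.0, 0.0, 0.0], [0.0, 0.0, 0.07, 0.0, 0.0, 0.0]]
```

Emit:
carry_out([
  [0.029,0.002,0.182,0,0,0.006],
  [0.029,0.002,0.182,0,0,0.006],
  [0.029,0.001,0.182,0,0,0.006],
  [0.029,0.001,0.182,0,0,0.006],
  [0,0,0.07,0,0,0],
])

```text
clock: 3.45
ee_pos: [497.3, -284.8, 42.5]
tcp_rot: [3.137, -0.004, -2.947]
force: [-0.2, -0.5, -0.1]
finger_gap: 66.0
```

Emit:
carry_out([
  [0,0,0.07,0,0,0],
  [0,0,0.05,0,0,0],
  [0,0,0,0,0,0],
  [0,0,0,0,0,0],
])

```text
clock: 3.85
ee_pos: [500.7, -287.9, 23.0]
tcp_rot: [-3.14, 0.001, -2.947]
force: [-0.4, -0.2, 0.5]
finger_gap: 65.6
```

```bash
python3 - <<'E'
from h import *
s=arm.state(); print(s['ee_pos'],s['tcp_rot'],s['joint_positions'][5],s['finger_gap'])
im=arm.camera('wrist'); cv2.imwrite('pics/w2.png',im[:,:,::-1])
E
```

```text
[ 500.68111903 -287.89374425   22.99001169] [-3.14000026e+00  1.22646015e-03 -2.94707816e+00] -2.483360843429678 65.62389829263788
```

View pics/w2.png

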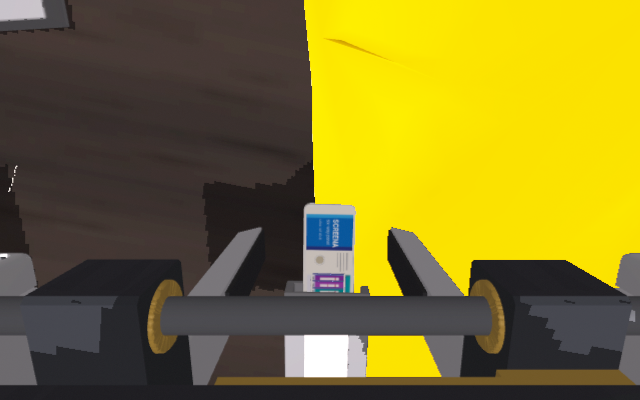

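```bash
python3 - <<'E'
from h import *
im=cv2.imread('pics/w2.png'); cv2.imwrite('pics/w2c.png',cv2.resize(im[195:295,280:380],(600,600),interpolation=cv2.INTER_NEAREST))
for i in range(3):
    s=arm.state(); pp=P('wrist')
    p=np.array(s['ee_pos']);R=Rn.from_euler('xyz',s['tcp_rot'])
    a=ray('wrist',[[303.5,210],[355.5,210],[303,290],[355,290],[329,205.]],9,pp)
    print(p.round(1),R.inv().apply(a-p).round(1).tolist())
E
```

```text
[ 500.8 -288.    23.2] [[16.5, -12.8, 14.2], [16.5, 16.6, 14.1], [-32.9, -13.8, 14.3], [-32.9, 17.3, 14.2], [19.4, 1.6, 14.2]]
[ 500.8 -288.    23.2] [[16.5, -12.8, 14.2], [16.5, 16.6, 14.1], [-32.9, -13.8, 14.3], [-32.9, 17.3, 14.2], [19.4, 1.6, 14.2]]
[ 500.8 -288.    23.2] [[16.5, -12.8, 14.2], [16.5, 16.6, 14.1], [-32.9, -13.8, 14.3], [-32.9, 17.3, 14.2], [19.4, 1.6, 14.2]]
```

View pics/w2c.png

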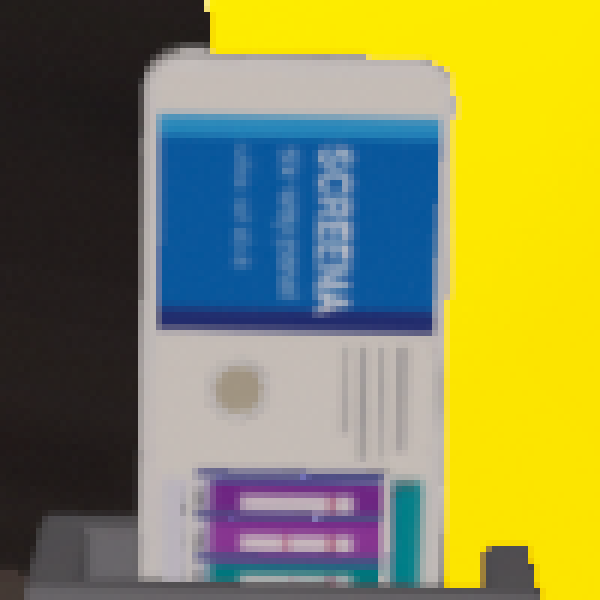

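The cassette is parallel to the jaws and 1.7 mm off centre along tool y, with its panel end 19 mm ahead of the TCP. I'll correct the offset, descend and grip.

Emit:
carry_out([
  [0,0.008,0.05,0,0,0],
  [0,0,0.047,0,0,0],
  [0,0,0,0,0,0],
  [0,0,0,0,0,0],
])

```text
clock: 4.3
ee_pos: [499.1, -285.5, 1.9]
tcp_rot: [3.141, -0.001, -2.947]
force: [0.1, -0.7, -0.4]
finger_gap: 65.8
```

Emit:
carry_out([
  [0,0,0,0,0,0],
  [0,0,0,0,0,0],
  [0,0,0,0,0,0],
  [0,0,0,0,0,0],
  [0,0,0,0,0,0],
], hand=0.2, grip_force=15)

```text
clock: 4.8
ee_pos: [499.5, -285.8, 2.6]
tcp_rot: [-3.141, 0.0, -2.947]
force: [0.1, -0.6, -0.1]
finger_gap: 30.0
```

Emit:
carry_out([
  [0,0,0,0,0,0],
  [0,0,0,0,0,0],
], hand=0, grip_force=15)

```text
clock: 5.0
ee_pos: [499.5, -285.8, 2.6]
tcp_rot: [-3.141, 0.0, -2.947]
force: [0.1, 0.4, 0.4]
finger_gap: 30.4
```

```bash
python3 - <<'E'
from h import *
s=arm.state(); print(s['ee_pos'],s['tcp_rot'],s['joint_positions'][5],s['finger_gap'])
im=arm.camera('wrist'); cv2.imwrite('pics/w3.png',im[:,:,::-1])
E
```

```text
[ 499.50658686 -285.81063899    2.57629404] [-3.14146830e+00  8.08317640e-05 -2.94736173e+00] -2.4816570480519564 30.419668433795064
```

View pics/w3.png

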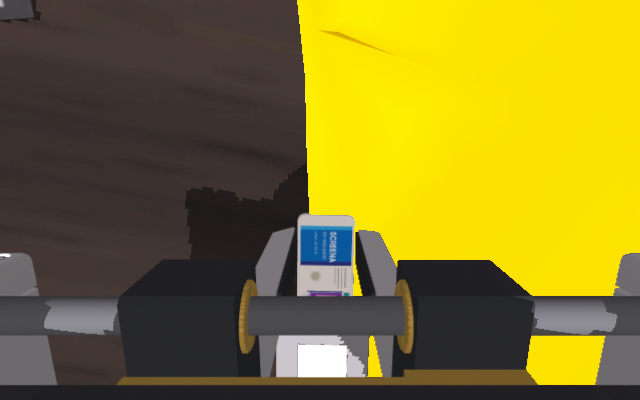

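The jaws hold the cassette's panel end (gap 30.4 mm), and it is still flat. Now I'll draw it out along tool +x.

Emit:
carry_out([
  [0.03,0,0,0,0,0],
  [0.06,0,0,0,0,0],
  [0.09,0,0,0,0,0],
  [0.1,0,0,0,0,0],
  [0.1,0,0,0,0,0],
])

```text
clock: 5.55
ee_pos: [423.5, -300.5, 2.4]
tcp_rot: [-3.142, 0.0, -2.948]
force: [0.8, 0.3, 0.8]
finger_gap: 30.5
```

```bash
python3 - <<'E'
from h import *
s=arm.state(); print(s['ee_pos'],s['tcp_rot'],s['joint_positions'][5],s['finger_gap'])
im=arm.camera('wrist'); cv2.imwrite('pics/w4.png',im[:,:,::-1])
E
```

```text
[ 423.50779967 -300.51880812    2.43414706] [-3.14157185e+00  3.46377886e-05 -2.94751737e+00] -2.6006002125102983 30.486753958698902
```

View pics/w4.png

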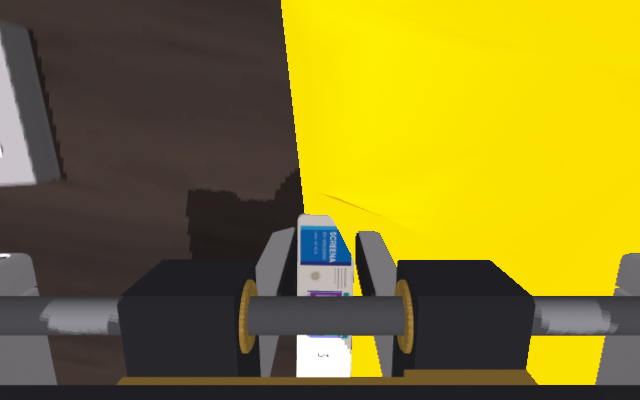

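It is out: it moved with the hand, and the plain end should be about 28 mm clear of the mouth. I'll lift it slightly and carry it to open table near (440,-180) at yaw 0, because joint 6 is close to its limit here.

```bash
python3 - <<'E'
from h import *
R0=Rn.from_euler('xyz',arm.state()['tcp_rot'])
plan([423.5,-300.5,22.4],R0,2)
plan([440,-180,22.4],Rt(np.pi),6,p0=[423.5,-300.5,22.4],R0=R0)
E
```

```text
n 2 end err [-0.07  0.06 -0.09] [0. 0. 0.]
[[-0.005, -0.001, -0.051, 0.0, 0.0, 0.0], [-0.005, 0.0, -0.05, 0.0, 0.0, 0.0]]
n 6 end err [-0.1   0.09  0.03] [ 0.01 -0.01 -0.01]
[[-0.033, 0.096, 0.0, 0.0, -0.001, 0.061], [-0.029, 0.097, 0.0, 0.0, 0.0, 0.062], [-0.027, 0.098, 0.0, 0.001, -0.001, 0.061], [-0.023, 0.098, 0.0, 0.0, 0.0, 0.062], [-0.02, 0.1, 0.0, 0.0, -0.001, 0.061]]
[[-0.017, 0.1, 0.0, 0.0, 0.0, 0.062]]
```

Emit:
carry_out([
  [0,0,-0.05,0,0,0],
  [0,0,-0.05,0,0,0],
  [-0.033,0.096,0,0,0,0.061],
  [-0.03,0.097,0,0,0,0.062],
  [-0.027,0.098,0,0,0,0.062],
])

```text
clock: 6.1
ee_pos: [434.4, -239.7, 23.7]
tcp_rot: [-3.14, 0.001, -3.045]
force: [-0.4, -0.4, -0.3]
finger_gap: 30.9
```

Emit:
carry_out([
  [-0.023,0.098,0,0,0,0.062],
  [-0.02,0.1,0,0,0,0.062],
  [-0.017,0.1,0,0,0,0.062],
  [0,0,0,0,0,0],
  [0,0,0,0,0,0],
])

```text
clock: 6.6
ee_pos: [442.3, -180.0, 23.3]
tcp_rot: [-3.141, 0.001, -3.139]
force: [-0.2, -1.3, -0.8]
finger_gap: 30.5
```

```bash
python3 - <<'E'
from h import *
s=arm.state(); print(s['ee_pos'],s['tcp_rot'],s['joint_positions'][5],s['finger_gap'])
im=arm.camera('wrist'); cv2.imwrite('pics/w5.png',im[:,:,::-1])
E
```

```text
[ 442.26877346 -179.98487511   23.25336979] [-3.14050618e+00  1.20124547e-03 -3.13947706e+00] -2.1972264803298187 30.50979363427824
```

View pics/w5.png

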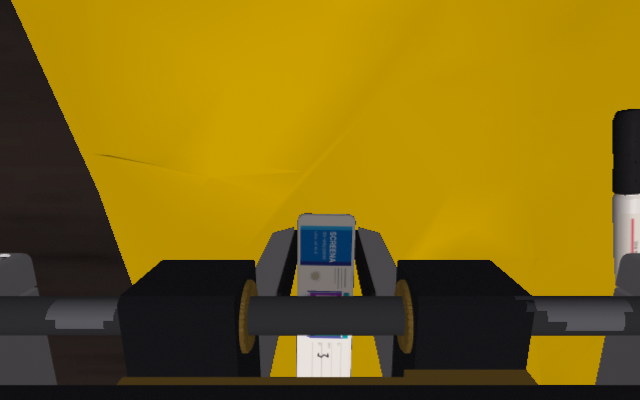

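The cassette is held level and straight. Lowering it now.

Emit:
carry_out([
  [0,0,0.05,0,0,0],
  [0,0,0.05,0,0,0],
  [0,0,0.007,0,0,0],
  [0,0,0,0,0,0],
  [0,0,0,0,0,0],
])

```text
clock: 7.15
ee_pos: [441.1, -180.0, 0.6]
tcp_rot: [3.141, -0.001, 3.141]
force: [-0.1, 0.1, 0.2]
finger_gap: 30.9
```

Emit:
carry_out([
  [0,0,0.003,0,0,0],
  [0,0,0,0,0,0],
  [0,0,0,0,0,0],
])

```text
clock: 7.45
ee_pos: [441.2, -179.9, 0.5]
tcp_rot: [-3.141, -0.0, -3.141]
force: [-0.8, -1.3, 2.2]
finger_gap: 30.5
```

There is light contact with the table (2 N), so I'll let go.

Emit:
carry_out([
  [0,0,0,0,0,0],
  [0,0,0,0,0,0],
  [0,0,0,0,0,0],
  [0,0,0,0,0,0],
], hand=0.6)

```text
clock: 7.85
ee_pos: [441.3, -179.7, 0.3]
tcp_rot: [3.141, -0.0, -3.142]
force: [-0.3, -0.4, 0.1]
finger_gap: 55.6
```

Emit:
carry_out([
  [0,0,-0.1,0,0,0],
  [0,0,-0.2,0,0,0],
  [-0.1,0,-0.2,0,0,0],
  [-0.15,0,-0.2,0,0,0],
  [-0.1,0,-0.2,0,0,0],
])

```text
clock: 8.35
ee_pos: [512.4, -179.7, 182.3]
tcp_rot: [-3.141, 0.001, -3.142]
force: [0.8, -0.2, 0.1]
finger_gap: 56.4
```

Emit:
carry_out([
  [0,0,0,0,0,0],
  [0,0,0,0,0,0],
])

```text
clock: 8.55
ee_pos: [511.8, -179.9, 181.0]
tcp_rot: [-3.141, 0.001, -3.141]
force: [0.2, 0.4, 0.5]
finger_gap: 56.1
```

```bash
python3 - <<'E'
from h import *
s=arm.state(); print(s['ee_pos'],s['tcp_rot'],s['joint_positions'][5],s['finger_gap'])
pp=P('wrist');np.savez('w6.npz',K=pp[0],R=pp[1],t=pp[2],p=s['ee_pos'],r=s['tcp_rot'])
im=arm.camera('wrist'); cv2.imwrite('pics/w6.png',im[:,:,::-1])
E
```

```text
[ 511.82385321 -179.86603709  180.98541618] [-3.14082013e+00  1.13270290e-03 -3.14116723e+00] -2.1181775150604096 56.14263707410293
```

View pics/w6.png

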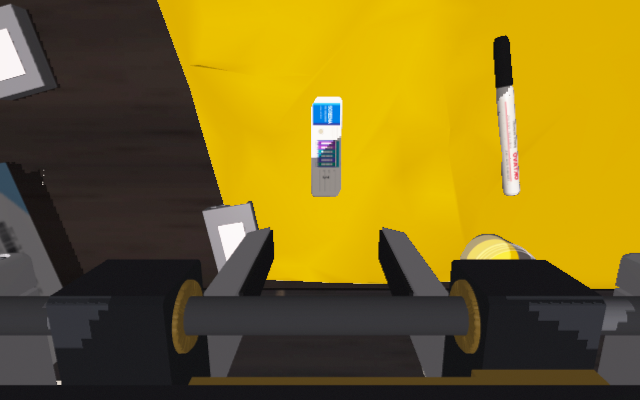

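The cassette lies flat and free at (311-341, 97-196), face up with its panel towards the robot. Before regripping I'll go and measure the stand with an empty hand.

```bash
python3 - <<'E'
from h import *
f=np.load('w6.npz');pp=(f['K'],f['R'],f['t'])
im=cv2.imread('pics/w6.png'); cv2.imwrite('pics/w6c.png',cv2.resize(im[85:205,290:360],(350,600),interpolation=cv2.INTER_NEAREST))
a=ray('wrist',[[312.5,97],[340.5,97],[311.5,196],[340.5,196]],5,pp); print(a.round(1))
plan([520,243,220],Rt(np.pi+.05))
E
```

```text
[[ 424.3 -193.3    5. ]
 [ 424.2 -166.2    5. ]
 [ 522.3 -195.1    5. ]
 [ 522.3 -165.2    5. ]]
n 9 end err [ 0.   -0.02 -0.07] [-0.01 -0.   -0.01]
[[-0.005, 0.235, -0.022, 0.0, 0.0, -0.011], [-0.007, 0.234, -0.023, 0.0, -0.001, -0.01], [-0.008, 0.235, -0.022, 0.001, 0.0, -0.011], [-0.009, 0.234, -0.023, 0.0, 0.0, -0.01], [-0.01, 0.235, -0.022, 0.0, -0.001, -0.011]]
[[-0.012, 0.234, -0.023, 0.0, 0.0, -0.011], [-0.013, 0.235, -0.022, 0.0, 0.0, -0.01], [-0.014, 0.234, -0.023, 0.001, -0.001, -0.011], [-0.016, 0.234, -0.022, 0.0, 0.0, -0.01]]
```

View pics/w6c.png

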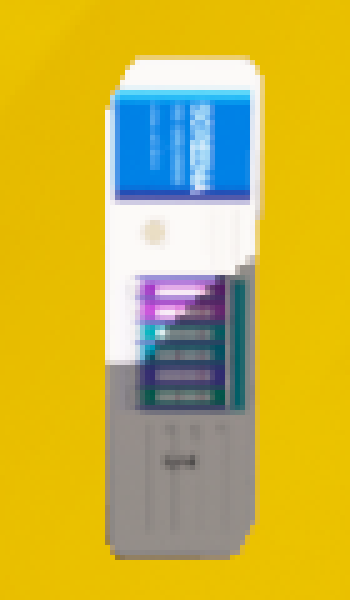

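Emit:
carry_out([
  [0,0.235,-0.022,0,0,-0.01],
  [-0.007,0.234,-0.022,0,0,-0.01],
  [-0.008,0.235,-0.022,0,0,-0.01],
  [-0.01,0.234,-0.022,0,0,-0.01],
  [-0.01,0.235,-0.022,0,0,-0.01],
])

```text
clock: 9.1
ee_pos: [513.8, 56.5, 200.1]
tcp_rot: [3.141, -0.004, -3.116]
force: [0.9, -0.5, 0.3]
finger_gap: 56.6
```

Emit:
carry_out([
  [-0.012,0.234,-0.022,0,0,-0.01],
  [-0.013,0.235,-0.022,0,0,-0.01],
  [-0.014,0.234,-0.022,0,0,-0.01],
  [-0.016,0.234,-0.022,0,0,-0.01],
  [0,0,0,0,0,0],
])

```text
clock: 9.6
ee_pos: [518.6, 246.3, 218.1]
tcp_rot: [3.141, -0.003, -3.089]
force: [0.1, -0.0, 0.7]
finger_gap: 56.3
```

Emit:
carry_out([
  [0,0,0,0,0,0],
  [0,0,0,0,0,0],
])

```text
clock: 9.8
ee_pos: [519.7, 241.3, 218.3]
tcp_rot: [-3.141, -0.003, -3.096]
force: [0.5, -0.5, 0.5]
finger_gap: 56.4
```

```bash
python3 - <<'E'
from h import *
s=arm.state(); print(s['ee_pos'],s['tcp_rot'],s['joint_positions'][5],s['finger_gap'])
pp=P('wrist');np.savez('w7.npz',K=pp[0],R=pp[1],t=pp[2],p=s['ee_pos'],r=s['tcp_rot'])
im=arm.camera('wrist'); cv2.imwrite('pics/w7.png',im[:,:,::-1])
for n in ['deck','tongue','laid_1','line','stand']:
    for d in arm.search_frame('wrist',n)[:3]:
        w=toworld('wrist',d['xyz'],pp); print(n,round(d['p'],2),w.round(1),proj('wrist',w,pp).round(0))
E
```

```text
[519.67451818 241.26924155 218.33180313] [-3.14066577e+00 -2.92707977e-03 -3.09571131e+00] -1.3795771305537192 56.433175452842974
deck 0.68 [504.1 244.8  47.8] [[331. 173.]]
tongue 0.58 [499.6 243.7  40.6] [[330. 167.]]
laid_1 0.87 [445.3 243.6  18.6] [[332. 113.]]
laid_1 0.74 [514.5 240.1  40.9] [[325. 181.]]
line 0.73 [444.1 243.4  21.1] [[332. 111.]]
stand 0.96 [505.5 244.2  41.4] [[330. 173.]]
```

View pics/w7.png

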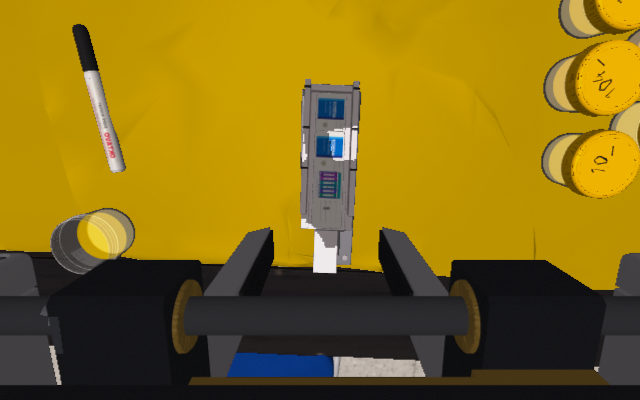

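The stand is visible: rails from (304,83) at the foot to about row 230, and the tongue down to (325,273). I'll enlarge it to pick points for fitting its pose.

```bash
python3 - <<'E'
from h import *
im=cv2.imread('pics/w7.png')
cv2.imwrite('pics/w7a.png',cv2.resize(im[75:175,290:370],None,fx=6,fy=6,interpolation=cv2.INTER_CUBIC))
cv2.imwrite('pics/w7b.png',cv2.resize(im[180:280,290:370],None,fx=6,fy=6,interpolation=cv2.INTER_CUBIC))
E
```

```text
(no output)
```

View pics/w7a.png

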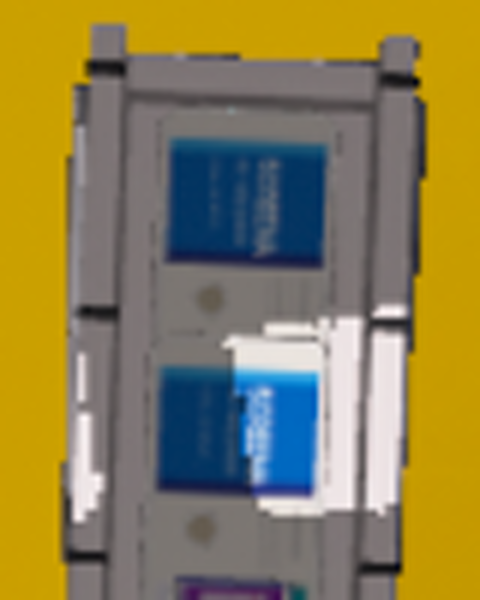

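View pics/w7b.png

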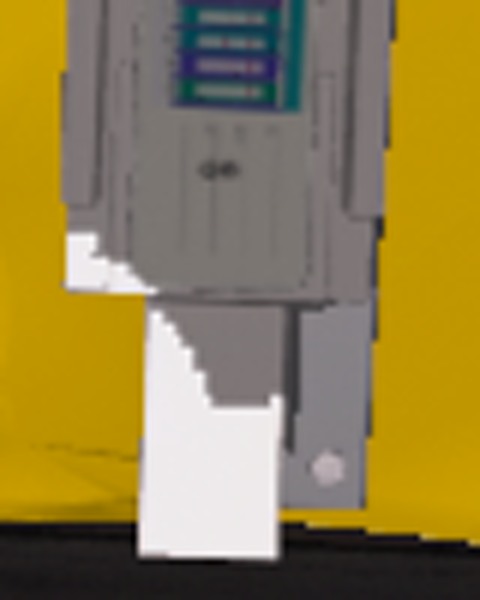

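```bash
cat > fit.py <<'E'
from h import *
from scipy.optimize import least_squares
f=np.load('w7.npz');pp=(f['K'],f['R'],f['t'])
D=np.array([[0,-24,22.5],[0,24,22.5],[40,-24,22.5],[40,24,22.5],[80,-24,22.5],[80,24,22.5],
 [126,-21,22],[126,-27,22],[126,21,22],[126,27,22],[186,-12,10],[186,12,10]])
U=np.array([[307.7,86.3],[356.5,88.3],[306.2,127],[354.7,128.8],[304.2,167.7],[353.5,169.7],
 [306.3,214.5],[300.3,214.5],[347.5,215.8],[353.8,215.8],[313,272.7],[336.3,272.7]])
def T(q): return Rn.from_euler('z',q[3])*Rn.from_euler('y',-np.radians(12)),np.array(q[:3])
def res(q): R,o=T(q); return (proj('w',R.apply(D)+o,pp)-U).ravel()
r=least_squares(res,[410,240,16,0.05],loss='soft_l1'); 
if __name__=='__main__':
    print(r.x.round(3)); print(r.fun.reshape(-1,2).round(1).tolist())
    for z0 in (12,16,20):
        g=least_squares(lambda q:res([q[0],q[1],z0,q[2]]),[410,240,.05]); print(z0,g.x.round(3),g.cost)
    R,o=T(r.x)
    for n,p in dict(line=[80,0,10],tongue=[160,0,10],lend2=[40,0,5]).items(): print(n,(R.apply(p)+o).round(1))
E
python3 fit.py
```

```text
[4.26207e+02 2.42404e+02 1.25810e+01 7.00000e-03]
[[-0.1, 0.0], [-0.2, 0.0], [-0.1, 0.1], [0.0, 0.2], [0.4, -0.0], [-0.4, -0.1], [-0.4, -0.2], [-0.5, -0.5], [0.7, 0.1], [0.5, 0.3], [0.0, -0.4], [0.0, 0.5]]
12 [4.26300e+02 2.42406e+02 7.00000e-03] 1.190232844681653
16 [4.25675e+02 2.42350e+02 7.00000e-03] 3.685064755459743
20 [4.25052e+02 2.42293e+02 7.00000e-03] 13.354886908067805
line [502.4 243.   39. ]
tongue [580.6 243.5  55.6]
lend2 [464.3 242.7  25.8]
```

The deck pose fits within 0.5 px: origin (426,242,12.6), yaw 0.007. That puts the line at (502,243,39) and the tongue at (581,243.5,55.6). Next I'll go back and take the cassette by its plain end, around x=510, y=-180.

```bash
python3 - <<'E'
from h import *
plan([511,-180,140],Rt(np.pi))
plan([511,-180,24],Rt(np.pi),4,p0=[511,-180,140],R0=Rt(np.pi))
E
```

```text
n 9 end err [-0.02 -0.09  0.04] [-0.   -0.    0.01]
[[0.016, -0.234, 0.044, 0.0, 0.0, 0.01], [0.015, -0.234, 0.045, 0.0, 0.0, 0.009], [0.014, -0.234, 0.044, 0.0, 0.0, 0.01], [0.012, -0.234, 0.045, 0.0, 0.0, 0.01], [0.011, -0.234, 0.044, 0.0, 0.0, 0.009]]
[[0.011, -0.234, 0.045, 0.0, 0.0, 0.01], [0.009, -0.234, 0.044, 0.0, 0.0, 0.01], [0.007, -0.234, 0.045, 0.0, 0.0, 0.01], [0.007, -0.235, 0.044, 0.0, 0.0, 0.009]]
n 4 end err [0. 0. 0.] [0. 0. 0.]
[[0.0, 0.0, 0.145, 0.0, 0.0, 0.0], [0.0, 0.0, 0.145, 0.0, 0.0, 0.0], [0.0, 0.0, 0.145, 0.0, 0.0, 0.0], [0.0, 0.0, 0.145, 0.0, 0.0, 0.0]]
```

Emit:
carry_out([
  [0.016,-0.234,0.044,0,0,0.01],
  [0.015,-0.234,0.044,0,0,0.01],
  [0.014,-0.234,0.044,0,0,0.01],
  [0.012,-0.234,0.044,0,0,0.01],
  [0.011,-0.234,0.044,0,0,0.01],
])

```text
clock: 10.6
ee_pos: [515.2, 6.1, 176.1]
tcp_rot: [-3.141, 0.001, -3.121]
force: [0.9, -0.6, 0.1]
finger_gap: 56.4
```

Emit:
carry_out([
  [0.011,-0.234,0.044,0,0,0.01],
  [0.009,-0.234,0.045,0,0,0.01],
  [0.007,-0.234,0.045,0,0,0.009],
  [0.007,-0.235,0.045,0,0,0.008],
  [0,0,0,0,0,0],
])

```text
clock: 11.1
ee_pos: [510.1, -183.9, 139.4]
tcp_rot: [-3.141, -0.001, 3.136]
force: [0.4, 0.5, 0.2]
finger_gap: 56.3
```

Emit:
carry_out([
  [0,0,0.145,0,0,0],
  [0,0,0.145,0,0,0],
  [0,0,0.145,0,0,0],
  [0,0,0.145,0,0,0],
  [0,0,0,0,0,0],
])

```text
clock: 11.6
ee_pos: [508.2, -176.9, 20.6]
tcp_rot: [3.137, -0.007, -3.14]
force: [-0.6, 0.1, -0.8]
finger_gap: 56.2
```

Emit:
carry_out([
  [0,0,0,0,0,0],
  [0,0,0,0,0,0],
])

```text
clock: 11.8
ee_pos: [512.6, -179.8, 26.3]
tcp_rot: [-3.14, 0.003, -3.14]
force: [-0.4, 0.7, 0.0]
finger_gap: 56.6
```

```bash
python3 - <<'E'
from h import *
s=arm.state(); print(s['ee_pos'],s['tcp_rot'],s['joint_positions'][5],s['finger_gap'])
pp=P('wrist');np.savez('w8.npz',K=pp[0],R=pp[1],t=pp[2],p=s['ee_pos'],r=s['tcp_rot'])
im=arm.camera('wrist'); cv2.imwrite('pics/w8.png',im[:,:,::-1])
E
```

```text
[ 512.55622215 -179.75820776   26.25379269] [-3.13992286e+00  2.80393836e-03 -3.13971809e+00] -2.1188364641712987 56.612934565241915
```

View pics/w8.png

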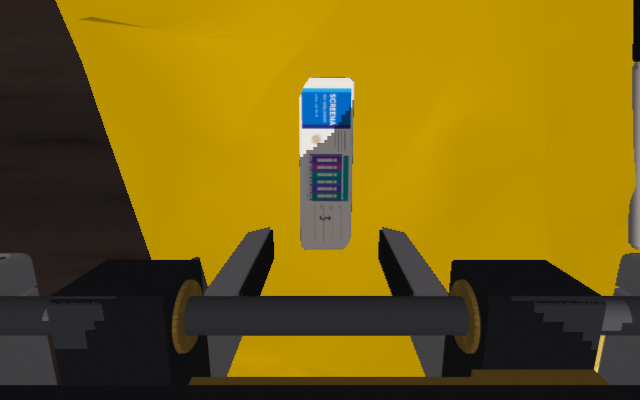

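Emit:
carry_out([
  [0,0,0,0,0,0],
  [0,0,0,0,0,0],
])

```text
clock: 12.05
ee_pos: [511.9, -179.6, 25.4]
tcp_rot: [-3.141, 0.002, -3.14]
force: [-0.2, -1.1, -0.5]
finger_gap: 56.4
```

```bash
python3 - <<'E'
from h import *
s=arm.state(); pp=P('wrist'); im=arm.camera('wrist'); cv2.imwrite('pics/w9.png',im[:,:,::-1])
cv2.imwrite('pics/w9c.png',cv2.resize(im[70:260,285:370,::-1],None,fx=3,fy=3,interpolation=2))
p=np.array(s['ee_pos']);R=Rn.from_euler('xyz',s['tcp_rot']);print(p,s['tcp_rot'])
g=im[:,:,2].astype(int)  # blue channel: table yellow has low blue
for row in (90,110,140,160,180,200,220,235):
    c=np.where(g[row,290:365]>60)[0]+290
    a=ray('w',[[c.min()-.5,row],[c.max()+.5,row]],5,pp); print(row,c.min(),c.max(),R.inv().apply(a-p)[:,:2].round(1).tolist())
r=np.where(g[60:265,326]>60)[0]+60; print(r.min(),r.max())
print(R.inv().apply(ray('w',[[326,r.min()-.5],[326,r.max()+.5]],5,pp)-p).round(1))
E
```

```text
[ 511.85997582 -179.60999733   25.35269163] [-3.14059543e+00  1.67749728e-03 -3.14005232e+00]
90 302 354 [[81.9, -13.6], [81.9, 15.1]]
110 298 352 [[71.4, -15.9], [71.4, 14.2]]
140 299 352 [[55.2, -15.7], [55.2, 14.5]]
160 299 351 [[44.1, -15.9], [44.1, 14.1]]
180 299 351 [[32.6, -16.1], [32.6, 14.3]]
200 300 351 [[20.8, -15.7], [20.9, 14.5]]
220 300 350 [[8.8, -15.9], [8.8, 14.1]]
235 300 350 [[-0.5, -16.0], [-0.5, 14.3]]
78 251
[[ 88.3  -0.3  20.2]
 [-10.9  -0.3  20.4]]
```

View pics/w9c.png

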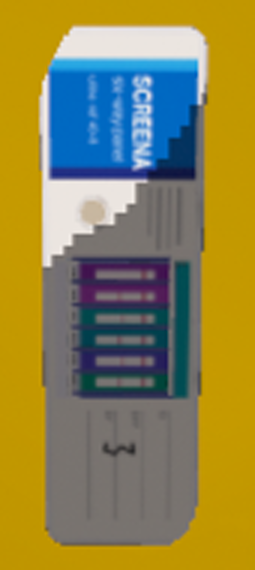

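The cassette is aligned to within 0.01 rad and 0.8 mm off centre, with the TCP 11 mm inside the plain end. I'll descend and grip.

Emit:
carry_out([
  [0,-0.004,0.05,0,0,0],
  [0,0,0.05,0,0,0],
  [0,0,0.02,0,0,0],
  [0,0,0,0,0,0],
  [0,0,0,0,0,0],
])

```text
clock: 12.6
ee_pos: [510.3, -179.6, 0.2]
tcp_rot: [3.14, -0.003, -3.14]
force: [-4.5, 1.7, 9.3]
finger_gap: 56.1
```

Emit:
carry_out([
  [0,0,0,0,0,0],
  [0,0,0,0,0,0],
])

```text
clock: 12.8
ee_pos: [510.3, -179.6, 0.2]
tcp_rot: [3.14, -0.003, -3.14]
force: [-4.2, 2.3, 8.4]
finger_gap: 56.5
```

Emit:
carry_out([
  [0,0,-0.007,0,0,0],
  [0,0,0,0,0,0],
])

```text
clock: 13.0
ee_pos: [511.0, -179.9, 1.1]
tcp_rot: [3.141, -0.0, -3.14]
force: [-0.3, 0.8, -0.6]
finger_gap: 56.1
```

Emit:
carry_out([
  [0,0,0,0,0,0],
  [0,0,0,0,0,0],
  [0,0,0,0,0,0],
  [0,0,0,0,0,0],
  [0,0,0,0,0,0],
], hand=0, grip_force=15)

```text
clock: 13.5
ee_pos: [511.2, -180.1, 1.6]
tcp_rot: [3.142, -0.0, -3.14]
force: [0.2, -0.3, 0.0]
finger_gap: 30.6
```

Emit:
carry_out([
  [0,0,-0.04,0,0,0],
  [0,0,-0.08,0,0,0],
  [0,0,-0.08,0,0,0],
  [0,0,0,0,0,0],
  [0,0,0,0,0,0],
])

```text
clock: 14.0
ee_pos: [511.4, -180.2, 42.0]
tcp_rot: [-3.141, 0.001, -3.14]
force: [0.1, -0.3, -0.1]
finger_gap: 30.7
```

```bash
python3 - <<'E'
from h import *
s=arm.state(); pp=P('wrist'); im=arm.camera('wrist'); cv2.imwrite('pics/w10.png',im[:,:,::-1])
np.savez('w10.npz',K=pp[0],R=pp[1],t=pp[2],p=s['ee_pos'],r=s['tcp_rot'])
print(s['ee_pos'],s['tcp_rot'],s['finger_gap'])
E
```

```text
[ 511.40365496 -180.17655661   41.98174085] [-3.14112151e+00  7.96992380e-04 -3.14005181e+00] 30.662711169849
```

View pics/w10.png

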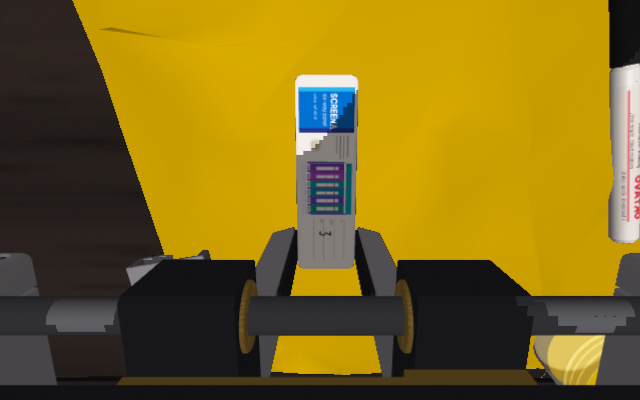

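The cassette is held by its plain end, with the panel end forward at row 75. I'll check that it is level and straight in the tool frame.

```bash
python3 - <<'E'
from h import *
f=np.load('w10.npz');pp=(f['K'],f['R'],f['t']);p=f['p'];R=Rn.from_euler('xyz',f['r'])
im=cv2.imread('pics/w10.png'); g=im[:,:,0].astype(int)
z=p[2]+3.5
for row in (90,110,140,160,180,200,220,240,260):
    c=np.where(g[row,285:(365 if row<230 else 357)]>60)[0]+285
    a=ray('w',[[c.min()-.5,row],[c.max()+.5,row]],z,pp); print(row,c.min(),c.max(),R.inv().apply(a-p)[:,:2].round(1).tolist())
for col in (310,326,340):
    r=np.where(g[60:290,col]>60)[0]+60; print(r.min(),r.max(),R.inv().apply(ray('w',[[col,r.min()-.5],[col,r.max()+.5]],z,pp)-p)[:,0].round(1))
# blue panel lower/upper edges in w9 vs w10 for tilt
E
```

```text
90 295 357 [[80.0, -15.4], [80.0, 14.6]]
110 295 357 [[70.8, -15.6], [70.8, 14.8]]
140 296 356 [[56.5, -15.3], [56.5, 14.6]]
160 296 356 [[46.7, -15.5], [46.7, 14.8]]
180 296 355 [[36.6, -15.7], [36.6, 14.5]]
200 297 355 [[26.3, -15.4], [26.3, 14.8]]
220 297 354 [[15.6, -15.6], [15.7, 14.4]]
240 285 354 [[4.7, -22.1], [4.7, 14.7]]
260 285 353 [[-6.5, -22.4], [-6.5, 14.3]]
74 268 [ 87.5 -11.3]
74 268 [ 87.5 -11.3]
74 268 [ 87.5 -11.3]
```

It is level and straight: 98.8 mm long, panel end at tool x = +88. Next: lift, carry across above the cup, tilt 12 degrees, and stop 45 mm off the deck.

```bash
python3 - <<'E'
from h import *
from fit import r,T
Rd,o=T(r.x); Rg=Rd*Rn.from_euler('y',np.pi)
R0=Rn.from_euler('xyz',arm.state()['tcp_rot'])
B=Rd.apply([168,0,11.4+45])+o; F=Rd.apply([168,0,11.4])+o
print(B,F,Rg.as_euler('xyz'))
plan([520,-160,140],R0,3)
plan(B+[0,0,30],Rg,10,p0=[520,-160,140],R0=R0)
plan(B,Rg,1,p0=B+[0,0,30],R0=Rg)
E
```

```text
[578.80529682 243.51995963 102.67737821] [588.16107286 243.58836254  58.66073618] [-3.14159265  0.20943951 -3.13428148]
n 3 end err [-0.1 -0.1  0.1] [0. 0. 0.]
[[-0.015, 0.033, -0.165, 0.0, 0.0, 0.0], [-0.015, 0.033, -0.164, 0.0, 0.0, 0.0], [-0.015, 0.033, -0.165, 0.0, 0.0, 0.0]]
n 10 end err [-0.02 -0.07  0.05] [0.01 0.   0.  ]
[[-0.03, 0.202, 0.004, 0.0, -0.04, -0.001], [-0.029, 0.201, 0.004, 0.0, -0.04, -0.001], [-0.03, 0.202, 0.005, 0.0, -0.04, -0.001], [-0.03, 0.202, 0.006, 0.0, -0.04, -0.001], [-0.03, 0.201, 0.006, 0.0, -0.04, -0.001]]
[[-0.029, 0.202, 0.007, 0.0, -0.041, -0.002], [-0.03, 0.202, 0.007, 0.0, -0.04, -0.001], [-0.03, 0.201, 0.008, -0.001, -0.04, -0.001], [-0.03, 0.202, 0.009, 0.0, -0.04, -0.001], [-0.029, 0.201, 0.009, 0.0, -0.04, -0.001]]
n 1 end err [ 0.05  0.   -0.05] [0. 0. 0.]
[[0.031, 0.0, 0.147, 0.0, 0.0, 0.0]]
```

Emit:
carry_out([
  [-0.015,0.033,-0.165,0,0,0],
  [-0.015,0.033,-0.165,0,0,0],
  [-0.015,0.033,-0.165,0,0,0],
  [-0.03,0.15,0.004,0,-0.04,-0.001],
  [-0.029,0.2,0.004,0,-0.04,-0.001],
])

```text
clock: 14.55
ee_pos: [532.6, -90.6, 139.8]
tcp_rot: [-3.141, 0.044, 3.142]
force: [0.5, -0.0, -0.1]
finger_gap: 31.0
```

Emit:
carry_out([
  [-0.03,0.202,0.005,0,-0.04,-0.001],
  [-0.03,0.202,0.006,0,-0.04,-0.001],
  [-0.03,0.202,0.006,0,-0.04,-0.001],
  [-0.03,0.202,0.007,0,-0.04,-0.001],
  [-0.03,0.202,0.007,0,-0.04,-0.001],
])

```text
clock: 15.05
ee_pos: [560.9, 113.5, 134.3]
tcp_rot: [-3.141, 0.146, -3.136]
force: [0.3, 0.6, -0.8]
finger_gap: 30.9
```

Emit:
carry_out([
  [-0.03,0.202,0.008,0,-0.04,-0.001],
  [-0.03,0.202,0.009,0,-0.04,-0.001],
  [-0.03,0.202,0.009,0,-0.041,-0.002],
  [0,0.05,0,0,0,0],
  [0,0,0,0,0,0],
])

```text
clock: 15.55
ee_pos: [578.5, 244.2, 132.1]
tcp_rot: [-3.14, 0.208, -3.132]
force: [0.6, -0.8, 0.7]
finger_gap: 30.7
```

Emit:
carry_out([
  [0,0,0,0,0,0],
  [0,0,0,0,0,0],
  [0,0,0,0,0,0],
])

```text
clock: 15.85
ee_pos: [579.6, 241.8, 133.3]
tcp_rot: [-3.141, 0.21, -3.136]
force: [-0.5, 0.4, -0.1]
finger_gap: 30.5
```

```bash
python3 - <<'E'
from h import *
from fit import r,T
s=arm.state(); pp=P('wrist'); im=arm.camera('wrist'); cv2.imwrite('pics/w11.png',im[:,:,::-1])
Rd,o=T(r.x); print(s['ee_pos'],s['tcp_rot'],s['joint_positions'],'deck:',Rd.inv().apply(np.array(s['ee_pos'])-o).round(1))
Rg=Rd*Rn.from_euler('y',np.pi)
plan(Rd.apply([168,0,11.4+45])+o,Rg)
E
```

```text
[579.60804433 241.83955266 133.31769909] [-3.14076231  0.20984101 -3.13597542] [ 0.23699635  0.15440559  1.81362355 -0.05891671  0.97015467 -1.31098582] deck: [175.1  -1.7  86.2]
n 1 end err [-0.06  0.07  0.04] [-0. -0.  0.]
[[0.036, 0.008, 0.149, -0.002, 0.001, -0.003]]
```

View pics/w11.png

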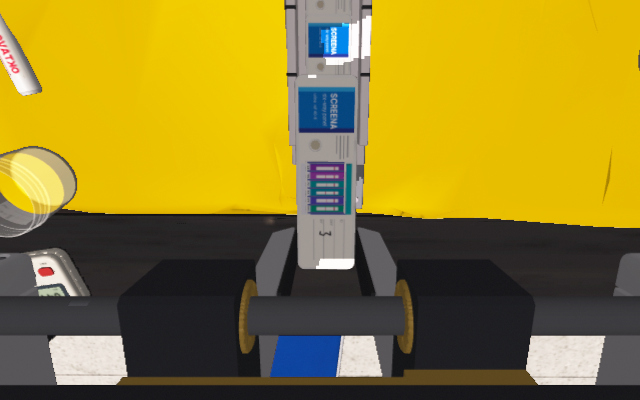

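The held cassette is lined up over the channel, with its panel end at row 74 near the upper ridges. I'll descend to about 20 mm above the seat.

Emit:
carry_out([
  [0.02,0.004,0.075,0,0,0],
  [0.016,0.004,0.075,0,0,0],
  [0,0,0.07,0,0,0],
  [0,0,0.05,0,0,0],
  [0,0,0,0,0,0],
])

```text
clock: 16.4
ee_pos: [582.3, 244.3, 76.2]
tcp_rot: [-3.14, 0.206, -3.134]
force: [-0.4, -0.4, -0.1]
finger_gap: 30.1
```

Emit:
carry_out([
  [0,0,0,0,0,0],
  [0,0,0,0,0,0],
  [0,0,0,0,0,0],
])

```text
clock: 16.7
ee_pos: [584.1, 245.0, 79.9]
tcp_rot: [-3.141, 0.211, -3.134]
force: [0.3, 1.1, -0.2]
finger_gap: 30.6
```

```bash
python3 - <<'E'
from h import *
from fit import r,T
s=arm.state(); pp=P('wrist'); im=arm.camera('wrist'); cv2.imwrite('pics/w12.png',im[:,:,::-1])
np.savez('w12.npz',K=pp[0],R=pp[1],t=pp[2],p=s['ee_pos'],r=s['tcp_rot'])
cv2.imwrite('pics/w12c.png',cv2.resize(im[0:140,260:400,::-1],None,fx=4,fy=4,interpolation=2))
Rd,o=T(r.x); print(s['ee_pos'],s['tcp_rot'],'deck:',Rd.inv().apply(np.array(s['ee_pos'])-o).round(1))
# predicted ridge positions
print(proj('w',Rd.apply([[80,-24,22.5],[80,24,22.5],[40,-24,22.5],[40,24,22.5]])+o,pp).round(1).tolist())
E
```

```text
[584.14547009 244.97908594  79.89367219] [-3.14128244  0.21144222 -3.13419071] deck: [168.5   1.4  33. ]
[[276.8, 75.0], [370.9, 75.1], [274.3, -12.2], [373.4, -12.1]]
```

View pics/w12c.png

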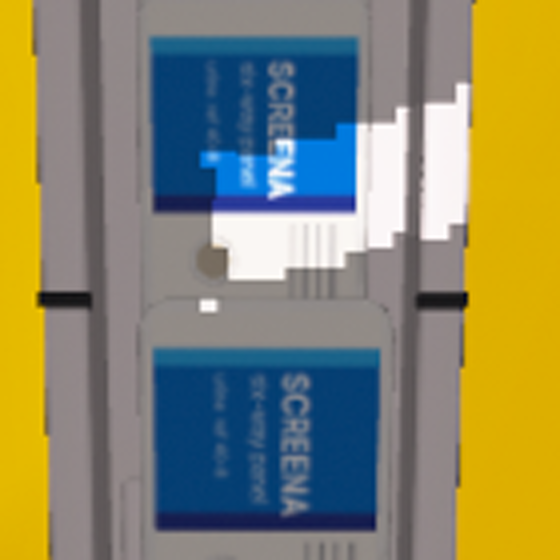

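The predicted ridges match the picture to within 0.6 px. The cassette is about 1 mm towards +y and its end is within 1 mm of level with the ridges. I'll correct y and lower.

Emit:
carry_out([
  [0,-0.005,0.03,0,0,0],
  [0.001,0,0.03,0,0,0],
  [0,0,0.02,0,0,0],
  [0,0,0,0,0,0],
  [0,0,0,0,0,0],
])

```text
clock: 17.25
ee_pos: [586.6, 243.8, 63.0]
tcp_rot: [-3.141, 0.209, -3.134]
force: [0.7, -0.3, 0.2]
finger_gap: 30.7
```

Emit:
carry_out([
  [0,0,0,0,0,0],
  [0,0,0,0,0,0],
])

```text
clock: 17.45
ee_pos: [586.9, 243.9, 63.6]
tcp_rot: [-3.141, 0.21, -3.134]
force: [-0.3, 0.7, -0.0]
finger_gap: 30.6
```

```bash
python3 - <<'E'
from h import *
from fit import r,T
s=arm.state(); pp=P('wrist'); im=arm.camera('wrist'); cv2.imwrite('pics/w13.png',im[:,:,::-1])
cv2.imwrite('pics/w13c.png',cv2.resize(im[0:140,260:400,::-1],None,fx=4,fy=4,interpolation=2))
cs=arm.camera('side'); cv2.imwrite('pics/s13.png',cv2.resize(cs[150:220,250:350,::-1],None,fx=6,fy=6,interpolation=2))
Rd,o=T(r.x); print(s['ee_pos'],s['tcp_rot'],s['force'],'deck:',Rd.inv().apply(np.array(s['ee_pos'])-o).round(1))
E
```

```text
[586.894313   243.8526368   63.55963037] [-3.14099961  0.2103603  -3.13413121] [-0.30671599  0.72713283 -0.04539659] deck: [167.8   0.3  16.5]
```

View pics/w13c.png

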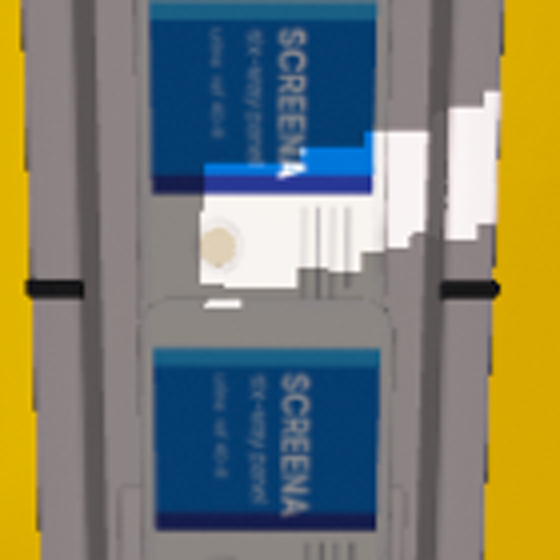

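View pics/s13.png

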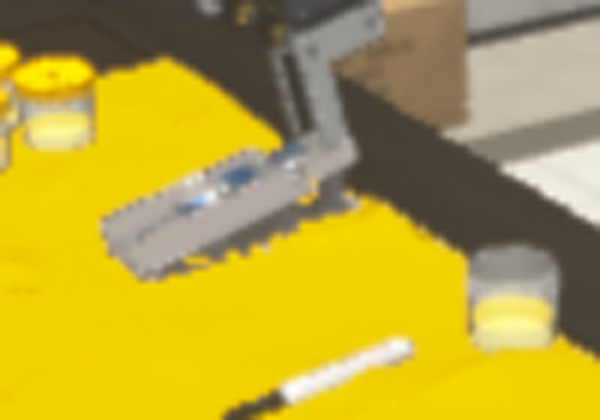

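```bash
cat > dk.py <<'E'
from h import *
from fit import r,T
Rd,o=T(r.x)
def deckpt(uv,z,pp):
    K,R,t=pp; uv=np.atleast_2d(uv); d=np.c_[uv,np.ones(len(uv))]@np.linalg.inv(K).T@R; c=-R.T@t
    d=Rd.inv().apply(d); c=Rd.inv().apply(c-o); return c+d*((z-c[2])/d[:,2])[:,None]
E
python3 - <<'E'
from dk import *
pp=P('wrist')
for z in (18,20,22): print(z,deckpt([[326,74.6],[295.8,90],[358.3,90]],z,pp).round(1).tolist())
print(deckpt([[273.7,72.2],[377.5,72.2]],22.5,pp).round(1).tolist())
E
```

```text
18 [[80.4, -0.1, 18.0], [87.5, -14.6, 18.0], [87.5, 15.5, 18.0]]
20 [[80.7, -0.1, 20.0], [87.6, -14.5, 20.0], [87.6, 15.3, 20.0]]
22 [[80.9, -0.1, 22.0], [87.8, -14.3, 22.0], [87.8, 15.2, 22.0]]
[[79.9, -24.4, 22.5], [79.9, 23.9, 22.5]]
```

Emit:
carry_out([
  [0,0,0.01,0,0,0],
  [0,0,0.004,0,0,0],
  [0,0,0,0,0,0],
  [0,0,0,0,0,0],
])

```text
clock: 17.95
ee_pos: [587.3, 243.8, 60.5]
tcp_rot: [-3.141, 0.21, -3.134]
force: [-0.0, -0.5, -0.8]
finger_gap: 30.8
```

Emit:
carry_out([
  [0,0,0.005,0,0,0],
  [0,0,0,0,0,0],
  [0,0,0,0,0,0],
])

```text
clock: 18.25
ee_pos: [587.6, 243.8, 59.8]
tcp_rot: [-3.141, 0.21, -3.134]
force: [-0.5, -0.3, 1.8]
finger_gap: 30.5
```

The panel end reads x = 80.5 with the ridges at 79.9. Force is starting to rise, so I'll lower by small steps.

Emit:
carry_out([
  [0,0,0.004,0,0,0],
  [0,0,0,0,0,0],
  [0,0,0,0,0,0],
])

```text
clock: 18.55
ee_pos: [587.7, 243.9, 59.8]
tcp_rot: [-3.141, 0.21, -3.134]
force: [-4.6, -0.6, 8.2]
finger_gap: 30.9
```

```bash
python3 - <<'E'
from dk import *
s=arm.state(); print(s['force'],s['moment'],Rd.inv().apply(np.array(s['ee_pos'])-o).round(1),s['clock'])
E
```

```text
[-4.6201099  -0.60587648  8.20060947] [-0.19335395  0.75788906 -0.00631866] [167.8   0.3  12.6] 18.55
```

There is firm contact (8 N). I'll ease back 0.6 mm, check the picture, then release.

Emit:
carry_out([
  [0,0,-0.003,0,0,0],
  [0,0,0,0,0,0],
  [0,0,0,0,0,0],
])

```text
clock: 18.85
ee_pos: [587.7, 243.8, 59.8]
tcp_rot: [-3.141, 0.21, -3.134]
force: [-3.9, -0.7, 5.6]
finger_gap: 31.0
```

```bash
python3 - <<'E'
from dk import *
s=arm.state(); print(s['force'],Rd.inv().apply(np.array(s['ee_pos'])-o).round(1))
im=arm.camera('wrist'); cv2.imwrite('pics/w14.png',im[:,:,::-1])
E
```

```text
[-3.93038821 -0.68238551  5.58659786] [167.8   0.3  12.7]
```

View pics/w14.png

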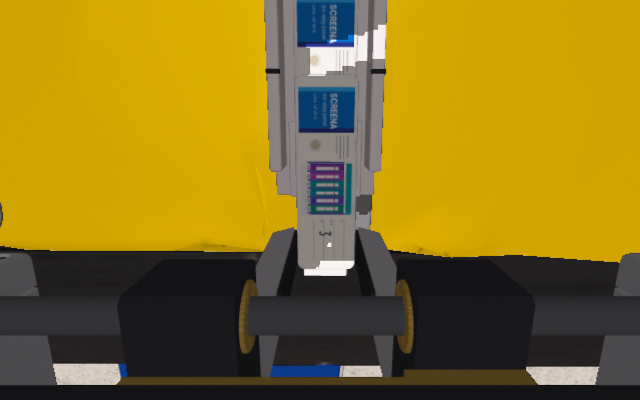

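Emit:
carry_out([
  [0,0,-0.003,0,0,0],
  [0,0,0,0,0,0],
  [0,0,0,0,0,0],
])

```text
clock: 19.2
ee_pos: [587.6, 243.8, 59.9]
tcp_rot: [-3.141, 0.21, -3.134]
force: [-0.2, 0.5, 0.9]
finger_gap: 31.0
```

Emit:
carry_out([
  [0,0,0,0,0,0],
  [0,0,0,0,0,0],
  [0,0,0,0,0,0],
  [0,0,0,0,0,0],
], hand=0.6)

```text
clock: 19.6
ee_pos: [587.3, 243.8, 59.8]
tcp_rot: [-3.141, 0.21, -3.134]
force: [0.0, 0.4, 0.4]
finger_gap: 56.0
```

```bash
python3 - <<'E'
from dk import *
s=arm.state(); print(s['force'],Rd.inv().apply(np.array(s['ee_pos'])-o).round(1),s['finger_gap'])
im=arm.camera('wrist'); cv2.imwrite('pics/w15.png',im[:,:,::-1])
E
```

```text
[0.03463769 0.35498274 0.37389731] [167.4   0.2  12.7] 55.981774679526545
```

View pics/w15.png

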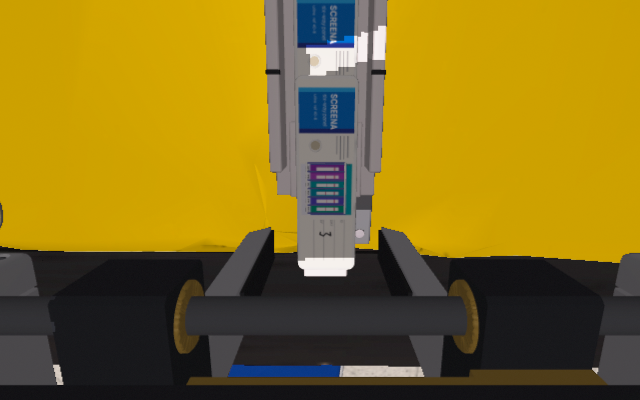

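The cassette is released and lies in the channel. I'll back away along tool -z to a viewing height.

Emit:
carry_out([
  [0,0,-0.05,0,0,0],
  [0,0,-0.15,0,0,0],
  [0,0,-0.2,0,0,0],
  [0,0,-0.2,0,0,0],
  [0,0,-0.1,0,0,0],
])

```text
clock: 20.15
ee_pos: [559.4, 244.3, 202.2]
tcp_rot: [3.141, 0.216, -3.134]
force: [0.8, 0.0, 0.0]
finger_gap: 56.4
```

Emit:
carry_out([
  [0,0,0,0,0,0],
  [0,0,0,0,0,0],
  [0,0,0,0,0,0],
])

```text
clock: 20.45
ee_pos: [557.3, 243.3, 194.8]
tcp_rot: [-3.14, 0.207, -3.134]
force: [0.0, -0.4, 0.3]
finger_gap: 56.5
```

```bash
python3 - <<'E'
from dk import *
s=arm.state(); pp=P('wrist'); print(s['ee_pos'])
im=arm.camera('wrist'); cv2.imwrite('pics/w16.png',im[:,:,::-1])
np.savez('w16.npz',K=pp[0],R=pp[1],t=pp[2])
cv2.imwrite('pics/w16c.png',cv2.resize(im[60:260,280:370,::-1],None,fx=3,fy=3,interpolation=2))
print(proj('w',Rd.apply([[0,-24,22.5],[0,24,22.5],[80,-24,22.5],[80,24,22.5],[186,-12,10],[186,12,10],[80,0,15],[180,0,15]])+o,pp).round(1).tolist())
t=arm.camera('top'); cv2.imwrite('pics/top16.png',t[:,:,::-1])
E
```

```text
[557.2954134  243.32476869 194.80336535]
[[296.2, -9.6], [357.0, -9.6], [297.9, 96.0], [355.1, 96.0], [313.6, 214.2], [339.1, 214.2], [326.5, 96.6], [326.4, 209.3]]
```

View pics/w16.png

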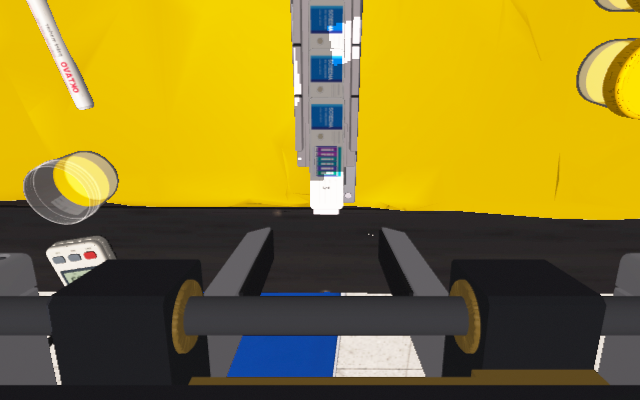

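View pics/w16c.png

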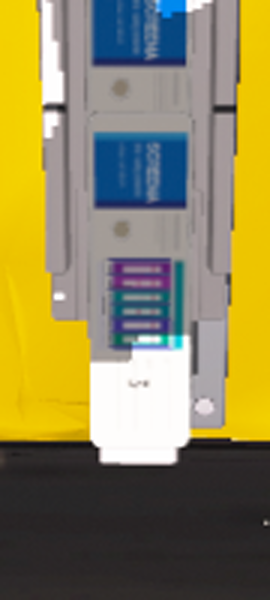

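View pics/top16.png

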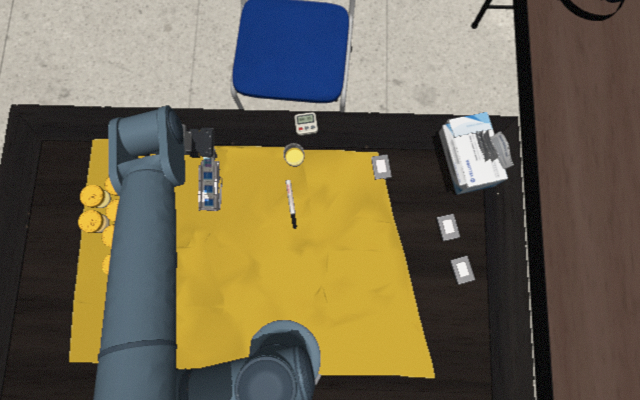

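The plain end is at row 209 (209.3 predicted) and the middle at col 326.7 (326.5 predicted), so the cassette lies straight. To check the first two cassettes, I'll return to the earlier viewing pose and compare.

```bash
python3 - <<'E'
from h import *
plan([519.7,241.3,218.3],Rt(np.pi+.046))
E
```

```text
n 2 end err [-0.01  0.04 -0.05] [-0.01  0.01  0.  ]
[[0.08, -0.005, -0.077, -0.005, 0.197, -0.037], [0.088, -0.002, -0.068, -0.005, 0.197, -0.037]]
```

Emit:
carry_out([
  [0.08,-0.005,-0.077,-0.005,0.197,-0.037],
  [0.088,-0.002,-0.068,-0.005,0.197,-0.037],
  [0,0,0,0,0,0],
  [0,0,0,0,0,0],
  [0,0,0,0,0,0],
])

```text
clock: 21.05
ee_pos: [520.0, 241.5, 218.7]
tcp_rot: [-3.141, 0.003, -3.096]
force: [0.6, -0.1, -1.2]
finger_gap: 56.2
```

```bash
python3 - <<'E'
from dk import *
s=arm.state(); pp=P('wrist'); print(s['ee_pos'],s['tcp_rot'])
im=arm.camera('wrist')[:,:,::-1]; cv2.imwrite('pics/w17.png',im)
print(proj('w',Rd.apply([[0,-24,22.5],[0,24,22.5],[80,-24,22.5],[80,24,22.5]])+o,pp).round(1).tolist())
a=cv2.imread('pics/w7.png')[75:275,290:370]; b=im[75:275,290:370]
cv2.imwrite('pics/cmp.png',cv2.resize(np.hstack([a,b]),None,fx=3,fy=3,interpolation=2))
f=np.load('w7.npz'); p7=(f['K'],f['R'],f['t'])
def blob(im,pp,z,u0):
    m=((im[:,:,0].astype(int)-im[:,:,2])>50).astype(np.uint8); m[:,:300]=0;m[:,360:]=0;m[:70]=0;m[220:]=0
    n,l,st,c=cv2.connectedComponentsWithStats(m)
    for i in range(1,n):
        if st[i,4]>80: print(st[i].tolist(),c[i].round(1),deckpt([[st[i,0]-.5,st[i,1]-.5],[st[i,0]+st[i,2]-.5,st[i,1]+st[i,3]-.5]],z,pp)[:,:2].round(1).tolist())
print('before');blob(cv2.imread('pics/w7.png'),p7,8,0)
print('after');blob(im,pp,8,0)
E
```

```text
[520.01262721 241.49327539 218.73877415] [-3.14149414e+00  2.75016520e-03 -3.09559277e+00]
[[307.3, 84.8], [356.0, 86.8], [304.2, 166.3], [352.8, 168.2]]
before
[318, 98, 26, 21, 468] [330.4 107.7] [[6.5, -14.3], [26.9, 13.2]]
[316, 136, 27, 22, 520] [329.5 146. ] [[45.4, -14.8], [66.9, 13.8]]
after
[318, 97, 26, 20, 468] [330.2 106.1] [[7.0, -13.9], [26.3, 13.6]]
[316, 135, 27, 22, 527] [329.2 144.6] [[45.9, -14.5], [67.3, 14.2]]
[315, 174, 27, 21, 491] [327.5 183.3] [[85.9, -14.0], [106.4, 14.7]]
```

View pics/cmp.png

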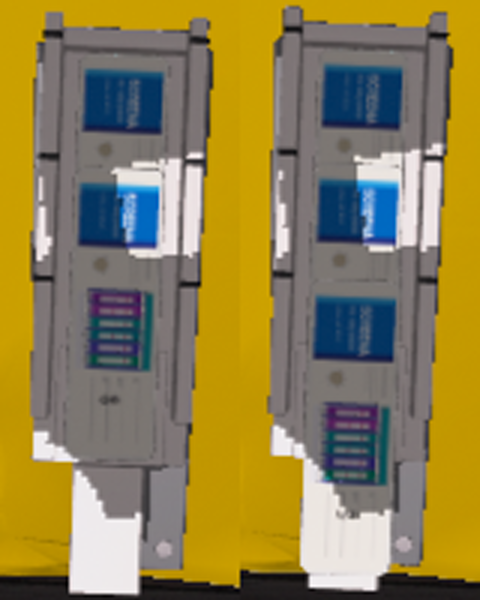

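The panels are evenly spaced after placing (rows 106.1, 144.6, 183.3). The first two cassettes keep their earlier spacing (38.3 px before, 38.5 after). Cup, timer and marker look unmoved in the top picture. Handing in.

```bash
python3 -c "
from rig import arm
print(arm.sign_off())"
```

```text
the job is handed in; nothing more can be done
None
```

The third cassette lies face up in the channel, overlapping the second, with its panel end pointing downhill and level with the uppermost ridges. I drew it out of the leftmost sleeve by its panel end, set it flat on the table about 150 mm from the sleeve and let go. Then I took it by its plain end and laid it tilted 12 degrees to match the slope. The job was handed in at about 21 s of the 53 s allowed.

**Last checks:**
- **Position of the third cassette:** its panel end reads x ≈ 80.5–81 mm against the 80 mm line, and its plain end is about where it should be (180 mm). It is centred to within about 0.5 mm and lies straight.
- **The two laid cassettes:** they are unmoved within measuring accuracy, about 0.5 mm. The three panels are evenly spaced.
- **Cup, timer and marker:** at the same places in the top picture as at the start, checked by eye only.
- **Forces:** the highest reading was about 10 N, when the fingertips touched the table before the second grip. I pressed the cassette onto the slope with about 9 N and eased off before letting go.

**Disagreement:** contact with the slope came about 1 mm higher than my fit of the stand predicted, so I went by the contact force there. No check failed.

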